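# Open the hall strongbox and hold the key turned

### The job

Enter the code on the strongbox by pressing its three square keys one at a time, each fully down and let up again, in this order: the one farthest from the lock, the one nearest the lock, then the middle one. Then take the key with the rectangular bow from the wooden stand, put it into the lock, wiggle it past the sticky pins until it is fully home and only then turn it a quarter turn clockwise. Finish while still holding the key there, because the lock springs back when it is let go; leave the round-bowed key, the glasses case, the tin and the dish where they are.

Things in the scene. Friction and masses are not known exactly. Their poses are not given: they have to be found in the camera images.
- safe: grey steel strongbox lying on the bench, fixed, 220 (its x) x 260 (its y) x 100 mm high, flat lid; origin: centre of its underside, z up. On the lid, in a row along its y at x = -30 mm: the lock at y = -88 mm, and the three square keypad keys at y = 5, 47 and 89 mm
- pad_near_top (a point): centre of the top face of the keypad key nearest the lock: grey square 22 x 22 mm, top 10 mm above the lid at rest
- pad_mid_top (a point): the same, middle keypad key (42 mm from either neighbour)
- pad_far_top (a point): the same, keypad key farthest from the lock
- pad_near (a joint): travel of the nearest keypad key, m: 0 up, 0.005 fully down; a spring brings it up, fully down takes 4 N
- pad_mid (a joint): travel of the middle keypad key, likewise
- pad_far (a joint): travel of the farthest keypad key, likewise
- keyway (a point): centre of the mouth of the key slot, on the top of the square brass lock plug (24 mm, in a steel ring of 44 mm), 4 mm above the lid. Turns with the plug: y along the slot, x across, z up; at rest the slot lies along the strongbox's y. Slot 16 x 7 mm, right through. A key is home (blade 30 mm in) when its shoulder sits on this face. A key has about 0.15 rad of play in it
- cylinder (a joint): turn of the lock plug, rad, clockwise from above: 0 at rest, stop at 1.57; spring return, 0.06 N m at the stop. Sticky pins catch the key's tip 12 mm down; they slide aside as the plug turns and let it past from about 0.25 rad (key turned 0.4 to 0.5). Pressing hard binds them: ease up 1 mm, turn a little, push on down. Once home it turns on to the stop, but not back to 0
- stand: low wooden key stand, fixed, 150 (its x) x 60 x 38 mm high, with two slots along its x at x = -40 and +40 mm, each 16 x 7 mm and 33 mm deep, holding the two keys upright; origin: centre of its underside
- safe_key: the strongbox's key, blade down in one of the stand's slots; black rectangular bow, steel blade, 45 g. Origin: centre of the blade's tip; z up to the bow, x along its width, y its thickness. Blade 14 (x) x 5 (y) mm, z 0 to 30 mm, lowest 8 mm taper to 8 x 3 mm at the tip; shoulder 18 x 9 mm, z 30 to 36, rests on the stand; bow 30 x 12 mm, z 36 to 76. Half a turn about z makes no difference
- safe_key_bow (a point): centre of the bow of that key, 56 mm above the blade's tip; the place to grip it, across its 12 mm thickness (y)
- other_key: bystander: a key with a round bow of 38 mm (12 mm thick), else alike, in the stand's other slot, 72 mm tall; origin at the blade's tip
- glasses_case: bystander: black glasses case, 155 x 62 x 40 mm, lying; origin: centre of its underside
- shoe_tin: bystander: flat round shoe-cream tin, 75 mm across, 26 mm high; origin: centre of its underside
- coin_dish: bystander: white ceramic dish, 90 mm across, 30 mm high; origin: centre of its underside
There are look-alikes about, which are no part of the job. What is shaped like the safe_key but blue, orange or red is not meant.

How it is judged:
On the way, in this order (a step that is already met when the one before it is completed fails the run):
1. the keypad key farthest from the lock pressed down alone (value of joint pad_far above 0.0035 m and value of joint each of pad_near, pad_mid below 0.001 m), for 0.05 s.
2. then the nearest one alone (value of joint pad_near above 0.0035 m and value of joint each of pad_far, pad_mid below 0.001 m), for 0.05 s.
3. then the middle one alone (value of joint pad_mid above 0.0035 m and value of joint each of pad_far, pad_near below 0.001 m), for 0.05 s.
4. then the rectangular-bowed key fully home in the lock, not yet turned far (below 0.9 rad), all keypad keys up (z of safe_key in the frame of keyway below -0.027 m and horizontal distance between safe_key and keyway below 0.005 m and angle between safe_key's own z axis and vertical below 0.15 rad and value of joint cylinder below 0.9 rad and value of joint each of pad_far, pad_near, pad_mid below 0.001 m), for 0.1 s.
5. then the key turned a quarter (z of safe_key in the frame of keyway below -0.027 m and horizontal distance between safe_key and keyway below 0.005 m and angle between safe_key's own z axis and vertical below 0.15 rad and value of joint cylinder above 1.3 rad and contact force between the fingers and safe_key above 2 N), for 0.2 s.
At the end, for the whole second after the job is handed in: The key with the rectangular bow is home in the lock (shoulder within 3 mm of the lock's face, within 5 mm of its centre, upright within 0.15 rad), the lock is turned at least 1.3 rad clockwise and still, the fingers hold the key with more than 2 N, and all three keypad keys are up (all of step 5 and value of joint each of pad_far, pad_near, pad_mid below 0.001 m and velocity of joint cylinder between -0.1 and 0.1 rad/s); the arm keeps its last pose, push and grip.
It fails at once if a bystander is moved more than 30 mm (distance of any of other_key, glasses_case, shoe_tin, coin_dish from where it was at the start of the episode above 0.03 m).
It also fails if it takes over 67 s, if anything falls off the work surface, if the arm or the gripper's body presses on something with over 40 N, if the wrist force passes 120 N, or if a joint passes its speed limit or range.

### The arm

A 6-joint arm with a two-finger parallel gripper is mounted at the origin on the work surface. World frame = base frame: x ahead of the robot, y to its left, z up, the work surface at z = 0. Lengths are in m, angles in rad, forces in N, time in s.
With the tool pointing down it reaches from about 0.3 to 0.75 m from the base axis. Payload 8.5 kg.
Tool frame: the origin (TCP) lies at the very end of the fingers, on their centre line; the grasp point (between the pads) lies 19 mm behind it (manip.grip_point_offset is the distance from the TCP to the grasp point, in m); z points along the fingers, y is the line along which they close (so a half turn about z gives the same grasp; the last joint's range is limited). The gripper opens to 85 mm and grips with 20 to 120 N. Pads are 22 mm wide; open, the fingers measure 114 mm over their backs; the gripper's body (76 mm by 85 mm) begins 54 mm behind the grasp point. The pads swing forward as they close: fully open they stand 13 mm farther back than shut.
Start: joints at [0.953, 0.381, 1.297, -0, 1.464, -0.215], TCP at [0.216, 0.506, 0.231] pointing down, gripper open.
Joint ranges: [-3.11, 3.11], [-0.89, 2.33], [0.22, 2.48], [-1.42, 4.56], [0.17, 2.85], [-2.88, 2.88]. Speed limits (rad/s): [2.39, 2.39, 3.14, 3.14, 3.14, 3.14].

### API

Orientations are given as a unit quaternion [x, y, z, w].
In Python, from workcell import manip gives the robot as it stands.
- The arm moves only by the shell command python3 -m creep 'ROWS' [FORCE]. ROWS is JSON, a list of rows, each an object of numbers: "tx", "ty", "tz": the shift along the world's x, y, z as a fraction of full scale; "ax", "ay", "az": the turn, a rotation vector about the world's x, y, z as a fraction of full scale; "jaw": the closure, from -1 (fully open) to 1 (shut). In form: [{"tx": .., "ty": .., "tz": .., "ax": .., "ay": .., "az": .., "jaw": ..}, ...]. A call has 1 to 5 rows; each row is the pose to reach, as a shift and turn from the pose commanded when the call began; what a row does not reach only later rows make up. Full scale, the value 1, is 750 mm for a shift and 0.5 rad for a turn. A row lasts 1/8 s, in which the tool goes at most 62.5 mm and 10.7 degrees, less where a joint would pass 70% of its speed; a pose out of reach is approached as far as the arm can. A call with a number of a shift or a turn outside -1 to 1 is refused whole. A call with a gripper value outside its range is refused whole. The fingers move at their own pace and stop on an object; FORCE is the grip in N (left out, the last holds). Time passes only in rows, so rows that repeat a pose let the fingers close. It gives the time, the measured TCP pose, the force, the opening and the grip force at its end, in the units of the state.
- manip.read_state(): the state, without advancing time (a new reading comes with each control period).
- manip.read_camera(name): name is "scene" or "top" or "wrist"; returns a dict with "color" (384x512x3 uint8, red, green, blue), "fx", "fy", "cx", "cy" (pixels), "T" (4x4, takes a point from camera to world coordinates); the wrist camera has in their place "hand_eye" (4x4, takes a point from camera to tool coordinates, whose origin is the TCP and whose axes are the flange's). Camera axes: x right, y down, z forward; pixel columns grow to the right and rows downward; lengths in m; the calibration is good to about 2 mm. The wrist camera is an equidistant fisheye: a pixel r from the principal point sees the ray r / f radians off the axis. A picture is of the moment at which its call begins: read the wrist's pose just before it. There is no depth.
- manip.hand_in(): hands the job in; it is judged then, once.
The state is a dict: "t": time; "joints": joint angles; "dq": joint speeds; "effort": joint torques, N m; "eef_pos": TCP position; "ee_rot": TCP orientation; "contact_force": force on the tool from outside, world axes, zero at the start; "moment": the same for the moment, N m; "opening": finger opening in m; "finger_force": force on a finger pad.
Only numpy, scipy, OpenCV 4.12 (cv2) and the standard library are available. Lean on these libraries where they do the work, as an engineer would, in place of code of your own. Each camera call takes 0.05 s, during which the arm holds its last target. There are 200 camera calls.

## Working session

There is one attempt and no reset: what is moved stays moved. The work goes in short steps, Python scripts to look and compute and a shell command to move; the robot and the scene stay as the last step left them, time stands still between calls to the robot, and variables do not carry over. Pictures are saved under pics/ and viewed, at most 10 in all, crops included, and the job is handed in when it is done.

```bash
ls; mkdir -p pics
python3 - <<'E'
from workcell import manip
import cv2
s=manip.read_state();print(s)
for n in("scene","top","wrist"):
    c=manip.read_camera(n);print(n,c["fx"],c["fy"],c["cx"],c["cy"],c.get("T",c.get("hand_eye")))
    cv2.imwrite(f"pics/{n}0.png",cv2.cvtColor(c["color"],cv2.COLOR_RGB2BGR))
E
```

```text
pics
{'t': 0.0, 'joints': array([ 9.52698939e-01,  3.81186096e-01,  1.29828520e+00, -2.05263622e-05,
        1.46361790e+00, -2.15305341e-01]), 'dq': array([-1.25000924e-03,  1.43288995e-05,  7.52250883e-04, -5.03654888e-04,
        2.01800655e-04, -3.26320972e-04]), 'effort': array([ 1.83960387e-04, -4.48450649e+01, -2.31282020e+01, -1.35906093e-04,
        4.68558297e-03, -5.09124902e-05]), 'eef_pos': array([0.2154198 , 0.5057211 , 0.23070886]), 'ee_rot': array([ 2.00036193e-01,  9.79788223e-01, -6.88372247e-04, -2.93530326e-04]), 'contact_force': array([0.4416458 , 0.28098063, 0.62920336]), 'moment': array([ 0.0176136 , -0.01329939,  0.02248189]), 'finger_force': 0.0, 'opening': 0.08540032566844362}
scene 353.7079424994726 353.7079424994726 259.8393728490087 191.69516019824573 [[ 0.85272483  0.34501631 -0.39220416  0.95889732]
 [ 0.52235811 -0.56100886  0.64219239 -0.53055812]
 [ 0.00153684 -0.75248442 -0.65860825  0.6985379 ]
 [ 0.          0.          0.          1.        ]]
top 353.94144281946734 353.94144281946734 259.2012746597358 197.95412602785987 [[ 0.01479033 -0.98253686  0.1854793   0.41874602]
 [-0.99980886 -0.0121603   0.01530931  0.02670304]
 [-0.01278648 -0.18567028 -0.98252891  0.99999515]
 [ 0.          0.          0.          1.        ]]
wrist 297.3186396354542 297.3186396354542 250.31448894422334 186.16960795649493 [[ 5.93344968e-04 -9.64229623e-01 -2.65067693e-01  6.68032006e-02]
 [ 9.99999656e-01  7.25930413e-04 -4.02232516e-04  5.14209137e-05]
 [ 5.80265207e-04 -2.65067363e-01  9.64229722e-01 -1.43864437e-01]
 [ 0.00000000e+00  0.00000000e+00  0.00000000e+00  1.00000000e+00]]
```

View pics/top0.png

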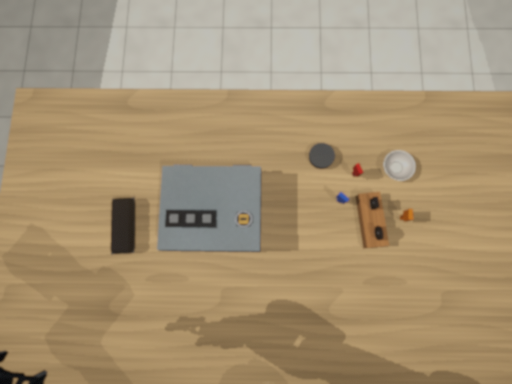

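View pics/scene0.png

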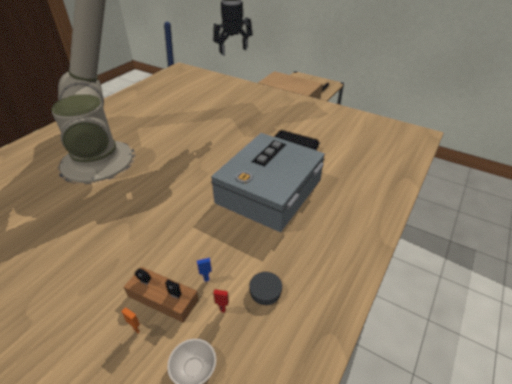

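Run:
```python
import cv2,numpy as np
t=cv2.imread("pics/top0.png");s=cv2.imread("pics/scene0.png")
a=cv2.resize(t[155:255,150:270],None,fx=3.3,fy=3.3,interpolation=2)
b=cv2.resize(t[180:255,340:420],None,fx=4,fy=4,interpolation=2)
c=cv2.resize(s[250:330,110:220],None,fx=3.3,fy=3.3,interpolation=2)
o=np.zeros((600,800,3),np.uint8)
for im,x,y in((a,0,0),(b,400,0),(c,400,310)): o[y:y+im.shape[0],x:x+im.shape[1]]=im[:600-y,:800-x]
cv2.imwrite("pics/crop1.png",o)
```

```text
(no output)
```

View pics/crop1.png

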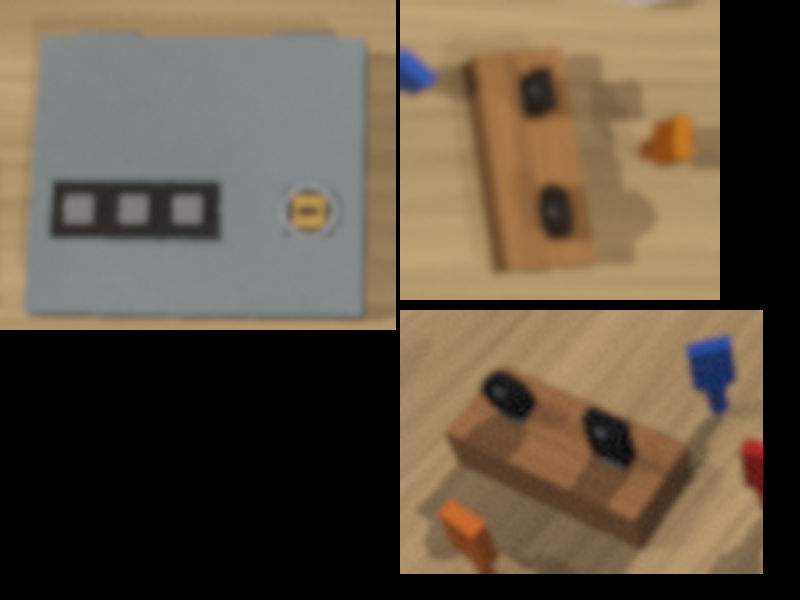

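```bash
cat > h.py <<'E'
import cv2,numpy as np
from scipy.spatial.transform import Rotation as R
from workcell import manip
def grab(n):
    s=manip.read_state() if n=="wrist" else None
    c=manip.read_camera(n)
    if n=="wrist":
        T=np.eye(4);T[:3,:3]=R.from_quat(s["ee_rot"]).as_matrix();T[:3,3]=s["eef_pos"];c["T"]=T@c["hand_eye"]
    c["n"]=n;return c
def onz(c,uv,z):
    uv=np.atleast_2d(np.asarray(uv,float));x=(uv-[c["cx"],c["cy"]])/c["fx"]
    if c["n"]=="wrist":
        r=np.linalg.norm(x,axis=1,keepdims=True)+1e-12;d=np.hstack([x/r*np.sin(r),np.cos(r)])
    else: d=np.hstack([x,np.ones((len(x),1))])
    d=d@c["T"][:3,:3].T;o=c["T"][:3,3]
    return o+d*((z-o[2])/d[:,2])[:,None]
def blobs(m,roi=None,amin=5):
    m=m.astype(np.uint8)
    if roi: k=np.zeros_like(m);x0,y0,x1,y1=roi;k[y0:y1,x0:x1]=1;m=m*k
    cs,_=cv2.findContours(m,cv2.RETR_EXTERNAL,cv2.CHAIN_APPROX_NONE)
    return [c for c in cs if cv2.contourArea(c)>=amin]
E
python3 - <<'E'
from h import *
for n,roi in(("top",(150,155,270,260)),("scene",(205,125,330,230))):
    c=grab(n);im=c["color"];hsv=cv2.cvtColor(im,cv2.COLOR_RGB2HSV);x0,y0,x1,y1=roi
    hh,ss,vv=[hsv[...,i].astype(int) for i in range(3)]
    print(n)
    # brass
    for b in blobs((ss>110)&(vv>150)&(hh<30),(230,200,258,235) if n=="top" else (230,165,258,190)):
        p=b[:,0].mean(0);print("brass",p,cv2.contourArea(b),onz(c,p,.104)[0])
    # keypad panel dark
    for b in blobs(vv<80,(160,205,222,232) if n=="top" else (245,132,290,172),50):
        r=cv2.minAreaRect(b);print("panel",r,onz(c,r[0],.1)[0], onz(c,cv2.boxPoints(r),.1)[:,:2].round(4).tolist())
        k=np.zeros(vv.shape,np.uint8);cv2.drawContours(k,[b],-1,1,-1)
        for q in blobs((k>0)&(vv>115),None,3):
            M=cv2.moments(q);p=[M["m10"]/M["m00"],M["m01"]/M["m00"]];print("key",p,cv2.contourArea(q),onz(c,p,.11)[0])
c=grab("top");hsv=cv2.cvtColor(c["color"],cv2.COLOR_RGB2HSV).astype(int)
hh,ss,vv=[hsv[...,i] for i in range(3)]
for b in blobs((ss<60)&(hh>80)&(hh<125)&(vv>80)&(vv<170),(150,160,270,255),3000):
    r=cv2.minAreaRect(b);print("lid",r,onz(c,r[0],.1)[0],onz(c,cv2.approxPolyDP(b,6,True)[:,0],.1)[:,:2].round(4).tolist())
for n,roi in(("top",(362,190,392,245)),("scene",(125,262,200,300))):
    c=grab(n);g=c["color"].max(2)
    for b in blobs(g<60,roi,10):
        r=cv2.minAreaRect(b);print(n,"bow",r,onz(c,r[0],.084 if n=="top" else .064)[0])
E
```

```text
top
brass [243.38636364 218.5       ] 46.0 [0.53407711 0.08020375 0.104     ]
panel ((190.5, 218.0), (16.0, 49.0), 90.0) [0.53409926 0.21630972 0.1       ] [[0.554, 0.2807], [0.5557, 0.1541], [0.5144, 0.1525], [0.5127, 0.2781]]
key [206.07619047619045, 218.0] 35.0 [0.53333726 0.17458662 0.11      ]
key [189.89743589743588, 217.89743589743588] 32.5 [0.53305946 0.21574986 0.11      ]
key [173.03864734299515, 217.96135265700482] 34.5 [0.53233301 0.25867351 0.11      ]
scene
brass [246. 177.] 7.0 [0.54203998 0.08071118 0.104     ]
brass [241.1 175.5] 7.0 [0.52727867 0.07918902 0.104     ]
panel ((268.2500305175781, 152.75001525878906), (12.727920532226562, 36.06244659423828), 45.0) [0.53273445 0.2142193  0.1       ] [[0.5116, 0.1532], [0.5071, 0.3089], [0.5552, 0.2791], [0.5553, 0.1309]]
panel ((282.0, 136.5), (9.0, 14.0), 90.0) [0.52459406 0.31285821 0.1       ] [[0.4929, 0.3244], [0.5308, 0.3478], [0.5552, 0.3017], [0.5186, 0.2792]]
lid ((209.0, 208.0), (82.0, 100.0), 90.0) [0.5606793  0.16980262 0.1       ] [[0.666, 0.2932], [0.4567, 0.2898], [0.4577, 0.0418], [0.6687, 0.0477]]
top bow ((378.5, 233.0), (10.0, 5.0), 90.0) [ 0.50365278 -0.26752416  0.084     ]
top bow ((374.0, 202.5), (9.0, 6.0), 90.0) [ 0.58327898 -0.25958916  0.084     ]
scene bow ((172.79312133789062, 288.4827575683594), (17.595062255859375, 11.817581176757812), 23.198591232299805) [ 0.58645688 -0.26634591  0.064     ]
scene bow ((142.68292236328125, 275.6463317871094), (14.992681503295898, 9.526599884033203), 38.65980911254883) [ 0.50990557 -0.27603459  0.064     ]
```

```bash
python3 -m creep '[{"tx":0.42,"ty":-0.33,"tz":-0.05,"az":1,"jaw":1},{"tx":0.42,"ty":-0.33,"tz":-0.05,"az":1,"jaw":1},{"tx":0.42,"ty":-0.33,"tz":-0.05,"az":1,"jaw":1},{"tx":0.42,"ty":-0.33,"tz":-0.05,"az":1,"jaw":1},{"tx":0.42,"ty":-0.33,"tz":-0.05,"az":1,"jaw":1}]' 30
```

```text
invalid input at $[0]: expected keys tx, ty, tz, ax, ay, az, jaw
```

```bash
python3 -m creep '[{"tx":0.42,"ty":-0.33,"tz":-0.05,"ax":0,"ay":0,"az":1,"jaw":1},{"tx":0.42,"ty":-0.33,"tz":-0.05,"ax":0,"ay":0,"az":1,"jaw":1},{"tx":0.42,"ty":-0.33,"tz":-0.05,"ax":0,"ay":0,"az":1,"jaw":1},{"tx":0.42,"ty":-0.33,"tz":-0.05,"ax":0,"ay":0,"az":1,"jaw":1},{"tx":0.42,"ty":-0.33,"tz":-0.05,"ax":0,"ay":0,"az":1,"jaw":1}]' 30
```

```text
t: 1.02
eef_pos: [0.4513, 0.3207, 0.2034]
ee_rot: [-0.049, 0.999, 0.0, 0.0]
contact_force: [-0.0, 0.7, -0.4]
opening: -0.0
finger_force: 0.0
```

```bash
python3 -m creep '[{"tx":0.098,"ty":-0.074,"tz":-0.05,"ax":0,"ay":0,"az":0,"jaw":1},{"tx":0.098,"ty":-0.074,"tz":-0.05,"ax":0,"ay":0,"az":0,"jaw":1},{"tx":0.098,"ty":-0.074,"tz":-0.05,"ax":0,"ay":0,"az":0,"jaw":1},{"tx":0.098,"ty":-0.074,"tz":-0.05,"ax":0,"ay":0,"az":0,"jaw":1}]'
python3 - <<'E'
from h import *
c=grab("wrist");cv2.imwrite("pics/w1.png",cv2.cvtColor(c["color"],cv2.COLOR_RGB2BGR))
E
```

```text
t: 1.52
eef_pos: [0.523, 0.2671, 0.1663]
ee_rot: [-0.049, 0.999, 0.0, 0.0]
contact_force: [0.1, -0.0, 0.4]
opening: 0.0003
finger_force: 0.0
```

View pics/w1.png

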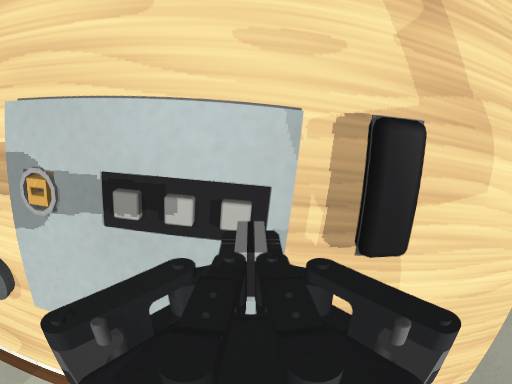

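```bash
cat >> h.py <<'E'
def lock(c,z=.104):
    hsv=cv2.cvtColor(c["color"],cv2.COLOR_RGB2HSV).astype(int);return hsv
E
python3 - <<'E'
from h import *
c=grab("wrist");s=manip.read_state();print(s["eef_pos"],s["dq"].round(3).tolist())
g=c["color"].max(2).astype(int);hsv=cv2.cvtColor(c["color"],cv2.COLOR_RGB2HSV).astype(int)
for b in blobs(hsv[...,2]<70,(95,165,275,245),400):
    k=np.zeros(g.shape,np.uint8);cv2.drawContours(k,[cv2.convexHull(b)],-1,1,-1)
    for q in blobs((k>0)&(g>120),(100,165,275,228),150):
        r=cv2.minAreaRect(q);print("key",r[0],r[1],onz(c,r[0],.11)[0])
for b in blobs((hsv[...,1]>120)&(hsv[...,2]>110)&(hsv[...,0]<30),(18,165,60,215),50):
    r=cv2.minAreaRect(b);print("brass",r,onz(c,r[0],.104)[0])
E
```

```text
[0.52277286 0.26754646 0.16665467] [0.004, -0.003, 0.001, -0.002, -0.002, -0.002]
key (234.9010009765625, 215.38580322265625) (29.353784561157227, 25.29270362854004) [0.5340199  0.25726466 0.11      ]
key (178.5, 211.5) (27.0, 27.0) [0.5355008  0.21574082 0.11      ]
key (125.5, 205.5) (27.0, 25.0) [0.53565293 0.17342513 0.11      ]
brass ((36.61585235595703, 190.5426788330078), (33.0190315246582, 19.215087890625), 83.6598129272461) [0.53536228 0.07941853 0.104     ]
```

```bash
python3 -m creep '[{"tx":0.014,"ty":-0.013,"tz":-0.02,"ax":0,"ay":0,"az":0,"jaw":1},{"tx":0.014,"ty":-0.013,"tz":-0.06,"ax":0,"ay":0,"az":0,"jaw":1},{"tx":0.014,"ty":-0.013,"tz":-0.072,"ax":0,"ay":0,"az":0,"jaw":1},{"tx":0.014,"ty":-0.013,"tz":-0.077,"ax":0,"ay":0,"az":0,"jaw":1},{"tx":0.014,"ty":-0.013,"tz":-0.08,"ax":0,"ay":0,"az":0,"jaw":1}]'; python3 -m creep '[{"tx":0,"ty":0,"tz":-0.001,"ax":0,"ay":0,"az":0,"jaw":1},{"tx":0,"ty":0,"tz":-0.002,"ax":0,"ay":0,"az":0,"jaw":1}]'
```

```text
t: 2.25
eef_pos: [0.5342, 0.257, 0.1066]
ee_rot: [-0.049, 0.999, 0.0, 0.001]
contact_force: [-1.9, -1.1, 2.7]
opening: -0.0
finger_force: 1.5
t: 2.5
eef_pos: [0.5342, 0.257, 0.1051]
ee_rot: [-0.049, 0.999, 0.0, 0.001]
contact_force: [-1.6, -2.0, 3.3]
opening: 0.0005
finger_force: 2.0
```

```bash
python3 -m creep '[{"tx":0,"ty":0,"tz":-0.001,"ax":0,"ay":0,"az":0,"jaw":1},{"tx":0,"ty":0,"tz":-0.002,"ax":0,"ay":0,"az":0,"jaw":1},{"tx":0,"ty":0,"tz":-0.003,"ax":0,"ay":0,"az":0,"jaw":1}]'
```

```text
t: 2.88
eef_pos: [0.5343, 0.257, 0.1047]
ee_rot: [-0.049, 0.999, 0.0, 0.001]
contact_force: [-8.9, -3.6, 22.6]
opening: 0.0001
finger_force: 11.4
```

```bash
python3 -m creep '[{"tx":0,"ty":0,"tz":0.04,"ax":0,"ay":0,"az":0,"jaw":1},{"tx":0.001,"ty":-0.05,"tz":0.04,"ax":0,"ay":0,"az":0,"jaw":1},{"tx":0.001,"ty":-0.111,"tz":0.04,"ax":0,"ay":0,"az":0,"jaw":1},{"tx":0.001,"ty":-0.111,"tz":0.04,"ax":0,"ay":0,"az":0,"jaw":1},{"tx":0.001,"ty":-0.111,"tz":0.012,"ax":0,"ay":0,"az":0,"jaw":1}]'; python3 -m creep '[{"tx":0,"ty":0,"tz":-0.004,"ax":0,"ay":0,"az":0,"jaw":1},{"tx":0,"ty":0,"tz":-0.008,"ax":0,"ay":0,"az":0,"jaw":1},{"tx":0,"ty":0,"tz":-0.011,"ax":0,"ay":0,"az":0,"jaw":1},{"tx":0,"ty":0,"tz":-0.011,"ax":0,"ay":0,"az":0,"jaw":1}]'
```

```text
t: 3.5
eef_pos: [0.5357, 0.1739, 0.1122]
ee_rot: [-0.048, 0.999, 0.0, 0.002]
contact_force: [0.2, 0.1, -0.6]
opening: -0.0004
finger_force: 0.0
t: 4.0
eef_pos: [0.5347, 0.1742, 0.1049]
ee_rot: [-0.049, 0.999, 0.0, 0.001]
contact_force: [-6.2, -0.3, 14.6]
opening: -0.0001
finger_force: 7.2
```

Bottomed. Now the middle one (+42 mm in y).

```bash
python3 -m creep '[{"tx":0,"ty":0,"tz":0.04,"ax":0,"ay":0,"az":0,"jaw":1},{"tx":0,"ty":0.03,"tz":0.04,"ax":0,"ay":0,"az":0,"jaw":1},{"tx":-0.001,"ty":0.056,"tz":0.04,"ax":0,"ay":0,"az":0,"jaw":1},{"tx":-0.001,"ty":0.056,"tz":0.03,"ax":0,"ay":0,"az":0,"jaw":1},{"tx":-0.001,"ty":0.056,"tz":0.011,"ax":0,"ay":0,"az":0,"jaw":1}]'; python3 -m creep '[{"tx":0,"ty":0,"tz":-0.004,"ax":0,"ay":0,"az":0,"jaw":1},{"tx":0,"ty":0,"tz":-0.008,"ax":0,"ay":0,"az":0,"jaw":1},{"tx":0,"ty":0,"tz":-0.011,"ax":0,"ay":0,"az":0,"jaw":1},{"tx":0,"ty":0,"tz":-0.011,"ax":0,"ay":0,"az":0,"jaw":1}]'
```

```text
t: 4.62
eef_pos: [0.5339, 0.2155, 0.1103]
ee_rot: [-0.049, 0.999, -0.0, -0.0]
contact_force: [0.1, -0.3, 1.1]
opening: -0.0001
finger_force: 0.0
t: 5.12
eef_pos: [0.5336, 0.2152, 0.1048]
ee_rot: [-0.049, 0.999, -0.0, 0.0]
contact_force: [-8.7, -2.3, 17.2]
opening: 0.0002
finger_force: 8.6
```

```bash
python3 -m creep '[{"tx":0,"ty":0,"tz":0.05,"ax":0,"ay":0,"az":0,"jaw":1},{"tx":-0.04,"ty":-0.18,"tz":0.13,"ax":0,"ay":0,"az":0,"jaw":0},{"tx":-0.04,"ty":-0.18,"tz":0.13,"ax":0,"ay":0,"az":0,"jaw":0},{"tx":-0.04,"ty":-0.18,"tz":0.13,"ax":0,"ay":0,"az":0,"jaw":0},{"tx":-0.04,"ty":-0.18,"tz":0.13,"ax":0,"ay":0,"az":0,"jaw":0}]'
python3 - <<'E'
from h import *
manip.read_camera("top")
c=grab("wrist");s=manip.read_state();print(s["eef_pos"],s["dq"].round(3).tolist(),s["opening"])
cv2.imwrite("pics/w2.png",cv2.cvtColor(c["color"],cv2.COLOR_RGB2BGR))
hsv=cv2.cvtColor(c["color"],cv2.COLOR_RGB2HSV).astype(int)
for b in blobs((hsv[...,1]>120)&(hsv[...,2]>110)&(hsv[...,0]<30),(190,120,310,230),50):
    r=cv2.minAreaRect(b);p=onz(c,cv2.boxPoints(r),.104)
    if cv2.contourArea(b)<1500:print("brass",r,onz(c,r[0],.104)[0],[np.linalg.norm(p[i]-p[i-1]).round(4) for i in(1,2)],np.degrees(np.arctan2(*(p[2]-p[1])[1::-1])))
E
```

```text
t: 5.75
eef_pos: [0.5042, 0.0792, 0.2013]
ee_rot: [-0.047, 0.999, -0.0, 0.001]
contact_force: [-0.7, -0.0, 0.1]
opening: 0.0427
finger_force: 0.0
[0.50395304 0.08090499 0.20011266] [0.021, 0.014, 0.001, 0.001, 0.002, -0.001] 0.042695032039000186
brass ((247.5, 218.0), (29.0, 22.0), 0.0) [0.5321101  0.08030297 0.104     ] [np.float64(0.0206), np.float64(0.0249)] 95.54272715583627
```

View pics/w2.png

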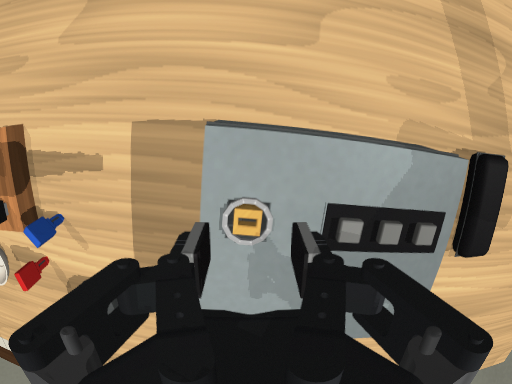

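Run:
```python
from h import *
c=grab("wrist");s=manip.read_state();print(s["eef_pos"],s["ee_rot"])
hsv=cv2.cvtColor(c["color"],cv2.COLOR_RGB2HSV).astype(int)
m=(hsv[...,1]>80)&(hsv[...,0]<35)&(hsv[...,2]>100)
for b in blobs(m,(222,200,274,245),50):
    r=cv2.minAreaRect(b);p=onz(c,cv2.boxPoints(r),.104);print("brass",r,onz(c,r[0],.104)[0])
    print(p[:,:2].round(4).tolist())
q=(hsv[...,2]<90)
for b in blobs(q,(236,212,262,232),10):
    r=cv2.minAreaRect(b);print("slot",r,onz(c,r[0],.104)[0],onz(c,cv2.boxPoints(r),.104)[:,:2].round(4).tolist())
ring=blobs((hsv[...,1]<30)&(hsv[...,2]>140),(215,190,280,255),100)
for b in ring:
    e=cv2.fitEllipse(cv2.convexHull(b));print("ring",e,onz(c,e[0],.103)[0])
g=c["color"].max(2)
for b in blobs((g>105)&(hsv[...,1]<40),(334,210,440,250),150):
    r=cv2.minAreaRect(b);print("key",r[0],r[1],onz(c,r[0],.11)[0])
```

```text
[0.50390777 0.08127204 0.19989296] [-4.88262534e-02  9.98807215e-01  1.18999234e-04 -3.61406702e-04]
brass ((246.1065673828125, 220.827880859375), (28.609294891357422, 29.876794815063477), 5.194429397583008) [0.53447426 0.08007838 0.104     ]
[[0.5488, 0.0675], [0.5207, 0.0677], [0.5207, 0.0922], [0.5489, 0.0929]]
slot ((245.98731994628906, 220.1776580810547), (16.10183334350586, 2.636140823364258), 4.085616588592529) [0.53387684 0.07991891 0.104     ] [[0.5353, 0.073], [0.5328, 0.0729], [0.5325, 0.0869], [0.535, 0.087]]
ring ((240.54052734375, 221.8004608154297), (64.77600860595703, 330.5774841308594), 89.53451538085938) [0.5362764  0.07534683 0.103     ]
key (425.5660400390625, 235.51885986328125) (14.56021785736084, 21.56560516357422) [0.53485819 0.25768609 0.11      ]
key (390.5000915527344, 234.00003051757812) (16.97749137878418, 22.55581283569336) [0.53484012 0.21563436 0.11      ]
key (350.3934020996094, 231.9923858642578) (22.015336990356445, 21.302867889404297) [0.53501787 0.17381784 0.11      ]
```

```bash
python3 -m creep '[{"tx":0.068,"ty":-0.457,"tz":0,"ax":0,"ay":0,"az":0,"jaw":0},{"tx":0.068,"ty":-0.457,"tz":0,"ax":0,"ay":0,"az":0,"jaw":0},{"tx":0.068,"ty":-0.457,"tz":0,"ax":0,"ay":0,"az":0,"jaw":0},{"tx":0.068,"ty":-0.457,"tz":0,"ax":0,"ay":0,"az":0,"jaw":0},{"tx":0.068,"ty":-0.457,"tz":0,"ax":0,"ay":0,"az":0,"jaw":0}]'
python3 -m creep '[{"tx":0.007,"ty":-0.045,"tz":0,"ax":0,"ay":0,"az":0,"jaw":0},{"tx":0.007,"ty":-0.045,"tz":0,"ax":0,"ay":0,"az":0,"jaw":0},{"tx":0.007,"ty":-0.045,"tz":0,"ax":0,"ay":0,"az":0,"jaw":0}]'
python3 - <<'E'
from h import *
c=grab("wrist");s=manip.read_state();print(s["eef_pos"],s["ee_rot"])
cv2.imwrite("pics/w3.png",cv2.cvtColor(c["color"],cv2.COLOR_RGB2BGR))
E
```

```text
t: 6.52
eef_pos: [0.5506, -0.2294, 0.1996]
ee_rot: [-0.049, 0.999, 0.0, -0.0]
contact_force: [0.3, 1.2, 0.2]
opening: 0.0427
finger_force: 0.0
t: 6.9
eef_pos: [0.5555, -0.2608, 0.1998]
ee_rot: [-0.049, 0.999, 0.001, -0.0]
contact_force: [-0.0, 0.2, 0.0]
opening: 0.0427
finger_force: 0.0
[ 0.55547269 -0.26055676  0.2001642 ] [-4.94981868e-02  9.98774126e-01  3.30125625e-04 -2.56660270e-04]
```

View pics/w3.png

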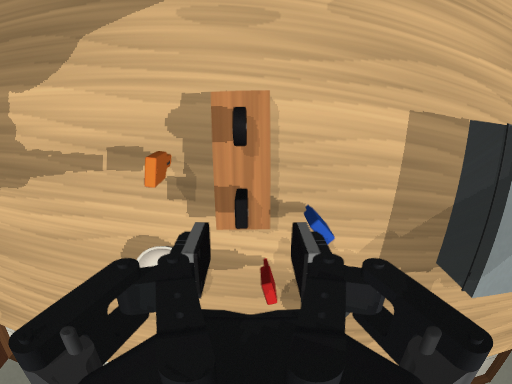

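Run:
```python
from h import *
c=grab("wrist");s=manip.read_state()
g=c["color"].max(2);hsv=cv2.cvtColor(c["color"],cv2.COLOR_RGB2HSV).astype(int)
for b in blobs(g<60,(215,95,268,226),100):
    r=cv2.minAreaRect(b);bx=cv2.boxPoints(r)
    for z in(.061,.084):
        p=onz(c,bx,z);print(r,"z",z,onz(c,r[0],z)[0][:2],"x",p[:,0].min().round(4),p[:,0].max().round(4),"y",p[:,1].min().round(4),p[:,1].max().round(4),p[:,:2].round(4).tolist())
for b in blobs((hsv[...,0]>100)&(hsv[...,0]<130)&(hsv[...,1]>120)&(g>80),None,50):
    for z in (0,.07):
        q=onz(c,b[:,0],z);print("blue",z,q.min(0),q.max(0))
for b in blobs((hsv[...,0]<18)&(hsv[...,1]>110)&(g>100),(208,85,275,232),500):
    r=cv2.minAreaRect(b);p=onz(c,cv2.boxPoints(r),.038);print("stand",r,onz(c,r[0],.038)[0],p[:,:2].round(4).tolist())
# crop scene for bow shapes
im=cv2.imread("pics/scene0.png")[262:305,125:200];cv2.imwrite("pics/keys.png",cv2.resize(im,None,fx=8,fy=8,interpolation=cv2.INTER_LANCZOS4))
```

```text
((241.0, 207.0), (36.0, 12.0), 90.0) z 0.061 [ 0.58887833 -0.26673695] x 0.5695 0.6091 y -0.2744 -0.2588 [[0.5707, -0.2744], [0.5695, -0.2625], [0.6079, -0.2588], [0.6091, -0.2711]]
((241.0, 207.0), (36.0, 12.0), 90.0) z 0.084 [ 0.58076887 -0.26678571] x 0.563 0.5994 y -0.2738 -0.2595 [[0.564, -0.2738], [0.563, -0.2629], [0.5982, -0.2595], [0.5994, -0.2708]]
((239.0, 126.0), (38.0, 12.0), 90.0) z 0.061 [ 0.50848487 -0.27611229] x 0.4899 0.5272 y -0.2835 -0.2687 [[0.491, -0.2835], [0.4899, -0.2722], [0.5261, -0.2687], [0.5272, -0.2801]]
((239.0, 126.0), (38.0, 12.0), 90.0) z 0.084 [ 0.50690774 -0.27539926] x 0.4898 0.5241 y -0.2822 -0.2686 [[0.4908, -0.2822], [0.4898, -0.2718], [0.5231, -0.2686], [0.5241, -0.2791]]
blue 0 [ 0.60343033 -0.17992341  0.        ] [ 0.64995018 -0.14309946  0.        ]
blue 0.07 [ 0.58016451 -0.19770793  0.07      ] [ 0.61721978 -0.1683759   0.07      ]
stand ((241.0, 158.0), (146.0, 66.0), 90.0) [ 0.54317449 -0.27163007  0.038     ] [[0.4705, -0.3125], [0.4643, -0.2456], [0.6219, -0.2272], [0.6296, -0.3013]]
```

View pics/keys.png

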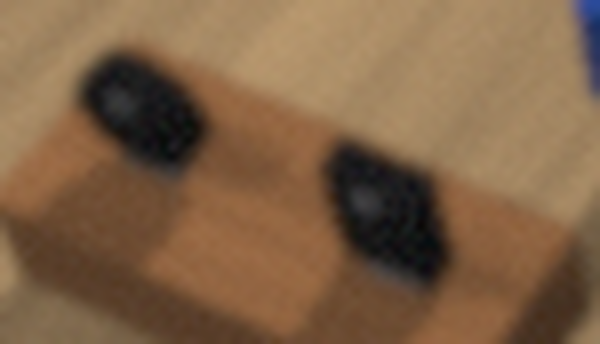

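```bash
python3 -m creep '[{"tx":0.038,"ty":-0.008,"tz":-0.05,"ax":0,"ay":0,"az":0,"jaw":0},{"tx":0.038,"ty":-0.008,"tz":-0.12,"ax":0,"ay":0,"az":0,"jaw":0},{"tx":0.038,"ty":-0.008,"tz":-0.18,"ax":0,"ay":0,"az":0,"jaw":0},{"tx":0.038,"ty":-0.008,"tz":-0.205,"ax":0,"ay":0,"az":0,"jaw":0},{"tx":0.038,"ty":-0.008,"tz":-0.205,"ax":0,"ay":0,"az":0,"jaw":0}]'
python3 -m creep '[{"tx":0,"ty":0,"tz":0,"ax":0,"ay":0,"az":0,"jaw":0.9},{"tx":0,"ty":0,"tz":0,"ax":0,"ay":0,"az":0,"jaw":0.9},{"tx":0,"ty":0,"tz":0,"ax":0,"ay":0,"az":0,"jaw":0.9},{"tx":0,"ty":0,"tz":0,"ax":0,"ay":0,"az":0,"jaw":0.9}]' 40
```

```text
t: 7.62
eef_pos: [0.5833, -0.2668, 0.0456]
ee_rot: [-0.049, 0.999, 0.001, -0.001]
contact_force: [0.6, 0.8, 1.1]
opening: 0.0429
finger_force: 0.0
t: 8.12
eef_pos: [0.5843, -0.268, 0.0482]
ee_rot: [-0.049, 0.999, -0.0, 0.001]
contact_force: [-0.2, 3.6, 5.6]
opening: 0.0114
finger_force: 42.4
```

```bash
python3 -m creep '[{"tx":0,"ty":0,"tz":0.01,"ax":0,"ay":0,"az":0,"jaw":1},{"tx":0,"ty":0,"tz":0.03,"ax":0,"ay":0,"az":0,"jaw":1},{"tx":0,"ty":0,"tz":0.08,"ax":0,"ay":0,"az":0,"jaw":1},{"tx":0,"ty":0,"tz":0.16,"ax":0,"ay":0,"az":0,"jaw":1},{"tx":0,"ty":0,"tz":0.207,"ax":0,"ay":0,"az":0,"jaw":1}]' 60
python3 - <<'E'
from h import *
manip.read_camera("top")
c=grab("wrist");s=manip.read_state();print(s["eef_pos"],s["opening"],s["finger_force"])
im=cv2.resize(c["color"][130:300,170:330],None,fx=3.5,fy=3.5,interpolation=2)
sc=cv2.resize(manip.read_camera("scene")["color"][200:300,110:210],None,fx=2.3,fy=2.3,interpolation=2)
o=np.zeros((595,800,3),np.uint8);o[:im.shape[0],:im.shape[1]]=im;o[:230,565:795]=sc
cv2.imwrite("pics/w4.png",cv2.cvtColor(o,cv2.COLOR_RGB2BGR))
np.savez("w4.npz",im=c["color"],T=c["T"])
E
```

```text
t: 8.75
eef_pos: [0.5839, -0.2687, 0.2063]
ee_rot: [-0.048, 0.999, -0.002, 0.002]
contact_force: [-0.3, 0.1, -1.7]
opening: 0.0111
finger_force: 59.0
[ 0.58472281 -0.26916388  0.20783326] 0.011767211840562468 59.003398418426514
```

View pics/w4.png

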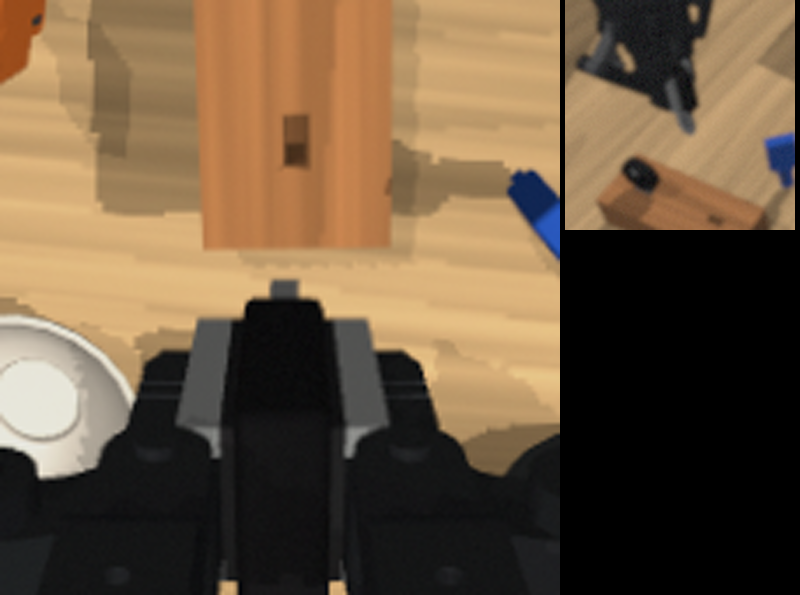

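Run:
```python
from h import *
c=grab("wrist");s=manip.read_state();p=s["eef_pos"];print(p,s["ee_rot"])
hsv=cv2.cvtColor(c["color"],cv2.COLOR_RGB2HSV).astype(int);g=hsv[...,2]
col=g[195:225,251];print(col.tolist())
for b in blobs(g<130,(245,158,264,182),15):
    r=cv2.minAreaRect(b);print("slot",r,onz(c,r[0],.038)[0],onz(c,cv2.boxPoints(r),.038)[:,:2].round(4).tolist())
for row in(209,210,211): print("tip near edge",row,onz(c,(251.4,row),p[2]-.040)[0])
for row in(214.5,215.5): print("bow near edge",row,onz(c,(251.4,row),p[2]-.004)[0])
```

```text
[ 0.58349942 -0.26827876  0.2027819 ] [-4.84915226e-02  9.98823395e-01 -4.87220598e-04  3.99787411e-04]
[185, 185, 185, 185, 185, 185, 184, 184, 188, 198, 199, 195, 192, 195, 171, 100, 75, 76, 75, 62, 25, 12, 12, 14, 12, 13, 12, 13, 15, 14]
slot ((253.0, 172.0), (14.0, 6.0), 90.0) [ 0.58718182 -0.26625192  0.038     ] [[0.5799, -0.2702], [0.5793, -0.2638], [0.5946, -0.2623], [0.5952, -0.2687]]
tip near edge 209 [ 0.584094   -0.26822024  0.1627819 ]
tip near edge 210 [ 0.58479833 -0.26815044  0.1627819 ]
tip near edge 211 [ 0.58550439 -0.26808046  0.1627819 ]
bow near edge 214.5 [ 0.57422247 -0.26917969  0.1987819 ]
bow near edge 215.5 [ 0.57479819 -0.26912261  0.1987819 ]
```

```bash
python3 -m creep '[{"tx":-0.066,"ty":0.47,"tz":0,"ax":0,"ay":0,"az":-1,"jaw":1},{"tx":-0.066,"ty":0.47,"tz":0,"ax":0,"ay":0,"az":-1,"jaw":1},{"tx":-0.066,"ty":0.47,"tz":0,"ax":0,"ay":0,"az":-1,"jaw":1},{"tx":-0.066,"ty":0.47,"tz":0,"ax":0,"ay":0,"az":-1,"jaw":1},{"tx":-0.066,"ty":0.47,"tz":0,"ax":0,"ay":0,"az":-1,"jaw":1}]'
python3 -m creep '[{"tx":0,"ty":0,"tz":0,"ax":0,"ay":0,"az":-1,"jaw":1},{"tx":0,"ty":0,"tz":0,"ax":0,"ay":0,"az":-1,"jaw":1},{"tx":0,"ty":0,"tz":0,"ax":0,"ay":0,"az":-1,"jaw":1}]'
python3 -m creep '[{"tx":0,"ty":0,"tz":0,"ax":0,"ay":0,"az":-1,"jaw":1},{"tx":0,"ty":0,"tz":0,"ax":0,"ay":0,"az":-1,"jaw":1},{"tx":0,"ty":0,"tz":0,"ax":0,"ay":0,"az":-1,"jaw":1}]'
python3 -m creep '[{"tx":0,"ty":0,"tz":0,"ax":0,"ay":0,"az":-0.33,"jaw":1},{"tx":0,"ty":0,"tz":0,"ax":0,"ay":0,"az":-0.33,"jaw":1},{"tx":0,"ty":0,"tz":0,"ax":0,"ay":0,"az":-0.33,"jaw":1}]'
python3 -c "
from workcell import manip;s=manip.read_state();print(s['eef_pos'],s['ee_rot'],s['joints'])"
```

```text
t: 9.57
eef_pos: [0.5391, 0.0431, 0.2009]
ee_rot: [0.2, 0.98, -0.0, -0.001]
contact_force: [0.3, 0.7, -0.5]
opening: 0.0114
finger_force: 59.1
t: 9.95
eef_pos: [0.5396, 0.0415, 0.2008]
ee_rot: [0.438, 0.899, -0.001, -0.001]
contact_force: [0.8, -1.4, -0.7]
opening: 0.0112
finger_force: 59.1
t: 10.32
eef_pos: [0.5396, 0.0412, 0.2007]
ee_rot: [0.647, 0.762, -0.001, -0.001]
contact_force: [0.6, -0.8, -0.7]
opening: 0.0115
finger_force: 59.1
t: 10.7
eef_pos: [0.5399, 0.0413, 0.2014]
ee_rot: [0.705, 0.709, -0.0, -0.0]
contact_force: [-0.3, 0.4, 0.1]
opening: 0.0114
finger_force: 59.1
[0.53993626 0.04125904 0.20139235] [ 7.04960132e-01  7.09246643e-01 -4.12304952e-04 -4.90550128e-04] [-1.42422268e-01  3.90012013e-01  1.37255702e+00 -7.69703433e-05
  1.38030301e+00 -1.48469698e-01]
```

```bash
python3 -m creep '[{"tx":-0.008,"ty":0.058,"tz":-0.02,"ax":0,"ay":0,"az":0,"jaw":1},{"tx":-0.008,"ty":0.058,"tz":-0.048,"ax":0,"ay":0,"az":0,"jaw":1},{"tx":-0.008,"ty":0.058,"tz":-0.048,"ax":0,"ay":0,"az":0,"jaw":1},{"tx":-0.008,"ty":0.058,"tz":-0.048,"ax":0,"ay":0,"az":0,"jaw":1}]'
python3 - <<'E'
from h import *
c=grab("wrist");s=manip.read_state();print(s["eef_pos"],s["ee_rot"])
a=cv2.resize(c["color"][160:270,195:305],None,fx=3.6,fy=3.6,interpolation=2)
t=grab("scene");b=cv2.resize(t["color"][110:220,200:310],None,fx=3.6,fy=3.6,interpolation=2)
cv2.imwrite("pics/w5.png",cv2.cvtColor(np.hstack([a,b]),cv2.COLOR_RGB2BGR))
E
```

```text
t: 11.2
eef_pos: [0.5346, 0.0844, 0.1666]
ee_rot: [0.706, 0.708, 0.0, 0.0]
contact_force: [-0.6, -0.3, -0.2]
opening: 0.0116
finger_force: 59.1
[0.53468182 0.08435779 0.16675206] [7.06014051e-01 7.08197525e-01 4.15320451e-04 5.02614480e-04]
```

View pics/w5.png

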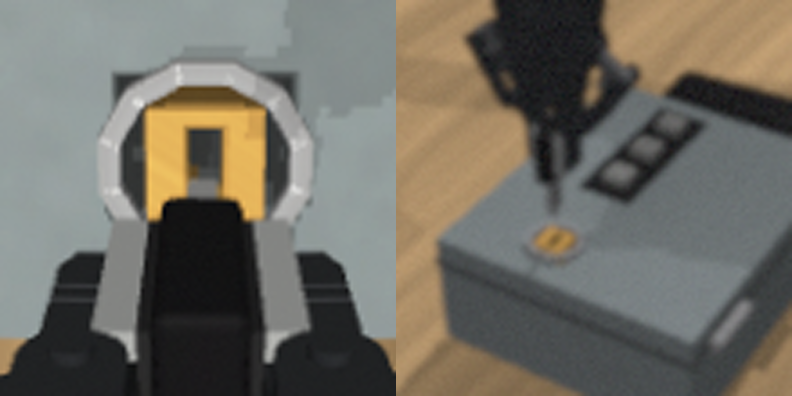

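Run:
```python
from h import *
c=grab("wrist");s=manip.read_state();p=s["eef_pos"];print(p)
g=c["color"].astype(int);print(g[190:220,251].tolist())
print(g[205,240:264].tolist());print(g[212,240:264].tolist())
print("slot +y end",onz(c,[(251.5,195.3)],.104)[0],"brass edges x",onz(c,[(195+146/3.6,200),(195+265/3.6,200)],.104)[:,0])
for r in(209,210,211):print("tip",onz(c,(251.4,r),p[2]-.040)[0])
print("bow",onz(c,(251.4,160+201/3.6),p[2]-.004)[0])
```

```text
[0.5345744  0.08443068 0.16667899]
[[191, 146, 73], [232, 185, 93], [233, 185, 93], [233, 185, 93], [216, 166, 84], [126, 100, 61], [51, 53, 53], [51, 53, 53], [51, 53, 53], [52, 53, 54], [52, 53, 53], [51, 53, 52], [50, 52, 51], [51, 52, 52], [51, 53, 52], [51, 53, 53], [59, 61, 61], [71, 74, 73], [71, 74, 73], [87, 88, 87], [114, 113, 111], [121, 120, 118], [121, 120, 118], [121, 120, 118], [99, 98, 97], [40, 39, 40], [19, 19, 20], [19, 19, 21], [17, 17, 16], [18, 18, 18]]
[[234, 186, 94], [231, 184, 92], [230, 181, 91], [229, 179, 89], [228, 179, 90], [221, 171, 85], [172, 132, 67], [87, 72, 47], [65, 59, 48], [62, 58, 49], [52, 53, 52], [51, 53, 53], [53, 55, 54], [61, 63, 63], [59, 61, 61], [73, 69, 62], [131, 105, 63], [201, 154, 77], [224, 173, 88], [230, 181, 91], [230, 181, 91], [231, 183, 92], [231, 182, 92], [231, 183, 92]]
[[233, 185, 93], [232, 183, 92], [232, 184, 92], [232, 183, 92], [233, 184, 93], [231, 182, 92], [197, 154, 85], [135, 125, 108], [121, 120, 118], [122, 121, 119], [122, 121, 119], [121, 120, 118], [120, 120, 118], [122, 121, 119], [126, 121, 114], [146, 122, 83], [170, 130, 64], [209, 160, 80], [225, 175, 89], [231, 181, 92], [230, 180, 91], [231, 181, 92], [231, 181, 92], [231, 183, 92]]
slot +y end [0.53583979 0.08758258 0.104     ] brass edges x [0.52419692 0.54837895]
tip [0.53567434 0.08516421 0.12667899]
tip [0.53567764 0.08446441 0.12667899]
tip [0.53568095 0.08376289 0.12667899]
bow [0.5354672  0.09425869 0.16267899]
```

```bash
python3 -m creep '[{"tx":0,"ty":-0.001,"tz":-0.02,"ax":0,"ay":0,"az":0,"jaw":1},{"tx":0,"ty":-0.001,"tz":-0.028,"ax":0,"ay":0,"az":0,"jaw":1},{"tx":0,"ty":-0.001,"tz":-0.032,"ax":0,"ay":0,"az":0,"jaw":1},{"tx":0,"ty":-0.001,"tz":-0.035,"ax":0,"ay":0,"az":0,"jaw":1},{"tx":0,"ty":-0.001,"tz":-0.038,"ax":0,"ay":0,"az":0,"jaw":1}]'
python3 -m creep '[{"tx":0,"ty":0,"tz":-0.002,"ax":0,"ay":0,"az":0,"jaw":1},{"tx":0,"ty":0,"tz":-0.003,"ax":0,"ay":0,"az":0,"jaw":1}]'
```

```text
t: 11.98
eef_pos: [0.5343, 0.084, 0.1376]
ee_rot: [0.706, 0.708, 0.0, 0.0]
contact_force: [-0.1, -0.5, -1.2]
opening: 0.0112
finger_force: 59.1
t: 12.22
eef_pos: [0.5342, 0.084, 0.1352]
ee_rot: [0.706, 0.708, 0.0, 0.0]
contact_force: [0.0, -0.1, -0.5]
opening: 0.0116
finger_force: 59.1
```

```bash
python3 -m creep '[{"tx":0,"ty":0,"tz":-0.002,"ax":0,"ay":0,"az":0,"jaw":1},{"tx":0,"ty":0,"tz":-0.003,"ax":0,"ay":0,"az":0,"jaw":1}]'
python3 -m creep '[{"tx":0,"ty":0,"tz":-0.001,"ax":0,"ay":0,"az":0,"jaw":1},{"tx":0,"ty":0,"tz":-0.002,"ax":0,"ay":0,"az":0,"jaw":1}]'
```

```text
t: 12.48
eef_pos: [0.5342, 0.084, 0.1329]
ee_rot: [0.706, 0.708, 0.0, 0.0]
contact_force: [0.3, 0.2, -0.1]
opening: 0.0111
finger_force: 59.1
t: 12.72
eef_pos: [0.5345, 0.084, 0.1319]
ee_rot: [0.706, 0.708, 0.0, 0.0]
contact_force: [-0.5, 0.7, 7.3]
opening: 0.0112
finger_force: 60.2
```

```bash
python3 -m creep '[{"tx":0,"ty":0,"tz":0.003,"ax":0,"ay":0,"az":0,"jaw":1},{"tx":0.001,"ty":0,"tz":0.003,"ax":0,"ay":0,"az":-0.3,"jaw":1},{"tx":0.002,"ty":0,"tz":0.003,"ax":0,"ay":0,"az":-0.6,"jaw":1},{"tx":0.0026,"ty":-0.0006,"tz":0.003,"ax":0,"ay":0,"az":-0.9,"jaw":1},{"tx":0.0026,"ty":-0.0006,"tz":0.003,"ax":0,"ay":0,"az":-0.9,"jaw":1}]'
python3 -c "
from workcell import manip;s=manip.read_state();print(s['eef_pos'],s['moment'],s['contact_force'])"
```

```text
t: 13.35
eef_pos: [0.5365, 0.0836, 0.1339]
ee_rot: [0.846, 0.533, 0.0, 0.0]
contact_force: [2.0, 0.8, 0.4]
opening: 0.0112
finger_force: 59.2
[0.53653115 0.08355339 0.13385219] [ 0.05184599 -0.37396421  0.01621161] [1.99492388 0.76452693 0.35498675]
```

```bash
python3 -m creep '[{"tx":0,"ty":0,"tz":-0.002,"ax":0,"ay":0,"az":0,"jaw":1},{"tx":0,"ty":0,"tz":-0.004,"ax":0,"ay":0,"az":0,"jaw":1},{"tx":0,"ty":0,"tz":-0.005,"ax":0,"ay":0,"az":0,"jaw":1}]'
```

```text
t: 13.72
eef_pos: [0.5365, 0.0835, 0.13]
ee_rot: [0.846, 0.533, 0.0, 0.0]
contact_force: [3.7, -1.4, 2.2]
opening: 0.0113
finger_force: 59.3
```

```bash
python3 -m creep '[{"tx":0,"ty":0,"tz":-0.002,"ax":0,"ay":0,"az":0,"jaw":1},{"tx":0,"ty":0,"tz":-0.004,"ax":0,"ay":0,"az":0,"jaw":1},{"tx":0,"ty":0,"tz":-0.006,"ax":0,"ay":0,"az":0,"jaw":1},{"tx":0,"ty":0,"tz":-0.008,"ax":0,"ay":0,"az":0,"jaw":1},{"tx":0,"ty":0,"tz":-0.01,"ax":0,"ay":0,"az":0,"jaw":1}]'
```

```text
t: 14.35
eef_pos: [0.5364, 0.0835, 0.1225]
ee_rot: [0.846, 0.533, 0.0, 0.0]
contact_force: [4.7, -1.2, 1.1]
opening: 0.0111
finger_force: 59.3
```

```bash
python3 -m creep '[{"tx":0,"ty":0,"tz":-0.002,"ax":0,"ay":0,"az":0,"jaw":1},{"tx":0,"ty":0,"tz":-0.004,"ax":0,"ay":0,"az":0,"jaw":1},{"tx":0,"ty":0,"tz":-0.006,"ax":0,"ay":0,"az":0,"jaw":1},{"tx":0,"ty":0,"tz":-0.008,"ax":0,"ay":0,"az":0,"jaw":1},{"tx":0,"ty":0,"tz":-0.009,"ax":0,"ay":0,"az":0,"jaw":1}]'; python3 -m creep '[{"tx":0,"ty":0,"tz":-0.001,"ax":0,"ay":0,"az":0,"jaw":1},{"tx":0,"ty":0,"tz":-0.002,"ax":0,"ay":0,"az":0,"jaw":1}]'
```

```text
t: 14.98
eef_pos: [0.5361, 0.0835, 0.1156]
ee_rot: [0.846, 0.533, -0.0, -0.0]
contact_force: [4.8, -2.7, 1.2]
opening: 0.0115
finger_force: 59.3
t: 15.22
eef_pos: [0.5361, 0.0836, 0.1142]
ee_rot: [0.846, 0.533, -0.0, 0.0]
contact_force: [4.6, -1.4, 5.9]
opening: 0.0111
finger_force: 60.1
```

```bash
python3 -m creep '[{"tx":0,"ty":0,"tz":-0.001,"ax":0,"ay":0,"az":0,"jaw":1},{"tx":0,"ty":0,"tz":-0.001,"ax":0,"ay":0,"az":0,"jaw":1},{"tx":0,"ty":0,"tz":-0.001,"ax":0,"ay":0,"az":0,"jaw":1}]'
```

```text
t: 15.6
eef_pos: [0.5362, 0.0836, 0.1141]
ee_rot: [0.846, 0.533, 0.0, 0.0]
contact_force: [2.7, -1.5, 8.2]
opening: 0.0115
finger_force: 60.5
```

```bash
python3 -m creep '[{"tx":0.0008,"ty":-0.0006,"tz":0,"ax":0,"ay":0,"az":-0.33,"jaw":1},{"tx":0.0015,"ty":-0.0012,"tz":0,"ax":0,"ay":0,"az":-0.66,"jaw":1},{"tx":0.0022,"ty":-0.0019,"tz":0,"ax":0,"ay":0,"az":-1,"jaw":1},{"tx":0.0022,"ty":-0.0019,"tz":0,"ax":0,"ay":0,"az":-1,"jaw":1}]'
python3 -m creep '[{"tx":0.0004,"ty":-0.0009,"tz":0,"ax":0,"ay":0,"az":-0.33,"jaw":1},{"tx":0.0008,"ty":-0.0018,"tz":0,"ax":0,"ay":0,"az":-0.66,"jaw":1},{"tx":0.001,"ty":-0.0027,"tz":0,"ax":0,"ay":0,"az":-1,"jaw":1},{"tx":0.001,"ty":-0.0027,"tz":0,"ax":0,"ay":0,"az":-1,"jaw":1}]'
python3 -m creep '[{"tx":0,"ty":-0.0005,"tz":0,"ax":0,"ay":0,"az":-0.17,"jaw":1},{"tx":0,"ty":-0.001,"tz":0,"ax":0,"ay":0,"az":-0.34,"jaw":1},{"tx":0,"ty":-0.001,"tz":0,"ax":0,"ay":0,"az":-0.34,"jaw":1}]'
python3 - <<'E'
from h import *
s=manip.read_state();print(s['eef_pos'],s['moment'],np.degrees(2*np.arctan2(s["ee_rot"][1],s["ee_rot"][0])))
c=grab("wrist");t=grab("scene")
a=cv2.resize(c["color"][140:270,175:325],None,fx=2.6,fy=2.6,interpolation=2)
b=cv2.resize(t["color"][120:250,190:340],None,fx=2.6,fy=2.6,interpolation=2)
cv2.imwrite("pics/w6.png",cv2.cvtColor(np.hstack([a,b]),cv2.COLOR_RGB2BGR))
E
```

```text
t: 16.1
eef_pos: [0.5378, 0.0823, 0.1141]
ee_rot: [0.952, 0.306, 0.0, 0.0]
contact_force: [1.9, -1.5, 8.0]
opening: 0.0113
finger_force: 60.5
t: 16.6
eef_pos: [0.5386, 0.0807, 0.1141]
ee_rot: [0.998, 0.061, 0.0, -0.001]
contact_force: [3.2, 1.6, 8.4]
opening: 0.0115
finger_force: 60.5
t: 16.98
eef_pos: [0.5386, 0.0801, 0.1141]
ee_rot: [1.0, -0.024, 0.0, -0.001]
contact_force: [3.1, 1.5, 7.8]
opening: 0.0114
finger_force: 60.4
[0.53862032 0.08007711 0.11412465] [ 0.33016829 -0.53494878  0.04042182] -2.6977276696621377
```

View pics/w6.png

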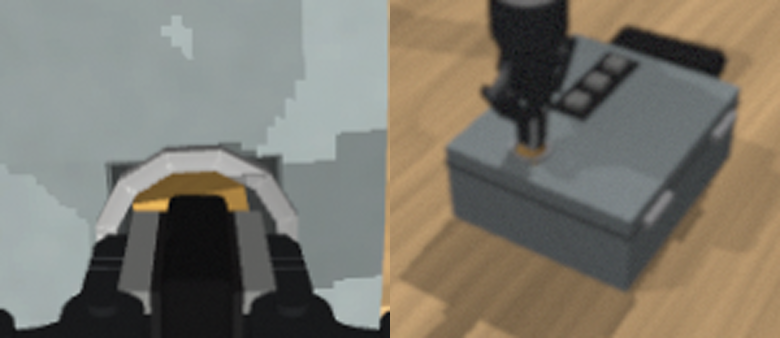

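```bash
python3 -m creep '[{"tx":0,"ty":-0.0003,"tz":0,"ax":0,"ay":0,"az":-0.12,"jaw":1},{"tx":0,"ty":-0.0003,"tz":0,"ax":0,"ay":0,"az":-0.12,"jaw":1},{"tx":0,"ty":-0.0003,"tz":0,"ax":0,"ay":0,"az":-0.12,"jaw":1},{"tx":0,"ty":-0.0003,"tz":0,"ax":0,"ay":0,"az":-0.12,"jaw":1},{"tx":0,"ty":-0.0003,"tz":0,"ax":0,"ay":0,"az":-0.12,"jaw":1}]'
python3 -c "
from workcell import manip;s=manip.read_state();print(s['eef_pos'],s['moment'],s['dq'].round(3));print(manip.hand_in())"
```

```text
t: 17.7
eef_pos: [0.5386, 0.0799, 0.1141]
ee_rot: [0.999, -0.053, 0.0, -0.001]
contact_force: [2.0, 2.0, 8.0]
opening: 0.0111
finger_force: 60.4
[0.53863243 0.07986688 0.11412452] [ 0.41265162 -0.6058512  -0.00250941] [-0.    -0.001 -0.003  0.    -0.001 -0.001]
the job is handed in; nothing more can be done
None
```

I entered the code in the order far, near, middle, worked the rectangular-bowed key past the pins until it was home, and turned it about a quarter turn clockwise. I then handed the job in at about 17.7 s of the 67 s limit, still gripping the key at 60 N. No verdict came back, and the lock's own angle could not be read: the hand had turned the key about 1.68 rad, which with the 0.15 rad of play puts the lock at about 1.5 rad, against the 1.3 needed.

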